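# Draw the oil-stained spark plug and hold it level for inspection

## Robot

A 6-joint arm with a two-finger parallel gripper is mounted at the origin on the work surface. World frame = base frame: x ahead of the robot, y to its left, z up, the work surface at z = 0. Lengths are in mm, angles in degrees, forces in N, time in s.
With the tool pointing down it reaches from about 300 to 850 mm from the base axis. Payload 4.2 kg.
Tool frame: the origin (TCP) lies midway between the tips of the shut fingers; the grasp point (between the pads) lies 19 mm behind it (env.tcp_to_grasp is the distance from the TCP to the grasp point, in mm); z points along the fingers, x is the direction in which the jaws open and shut, and the axes are right-handed (so a half turn about z gives the same grasp; the last joint's range is limited). The gripper opens to 91 mm and grips with 3 to 60 N. Pads are 32 mm wide; open, the fingers measure 118 mm over their backs; the gripper's body (76 mm by 178 mm) begins 60 mm behind the grasp point.
Start: joints at [-77.464, 18.312, 89.639, -0, 72.044, -1.146], TCP at [136.011, -558.702, 180.976] pointing down, gripper open.
Joint ranges: [-177.97, 177.97], [-48.28, 115.42], [12.27, 149.76], [-77.06, 257.06], [2.81, 150.46], [-146.56, 146.56]. Speed limits (degrees/s): [147.25, 147.25, 180, 180, 180, 180].

## Interface

Orientations are given as [roll, pitch, yaw] about the fixed x, y, z axes, in that order (R = Rz(yaw) Ry(pitch) Rx(roll)).
In Python, from workcell import env gives the robot as it stands.
- The arm moves only by the tool drive_tool, never from a script. Its argument "motion" is a list of rows, each a list of 2 entries, a list of its own where there are three numbers: the shift along the world's x, y, z in m, then the turn, a rotation vector about the world's x, y, z in rad. In form: [[[dx, dy, dz], [wx, wy, wz]], ...]. A call has exactly 10 rows; each row shifts and turns the commanded pose from where the row before left it; what a row does not reach is not made up. A row lasts 1/12 s, in which the tool goes at most 41.7 mm and 7.16 degrees, less where a joint would pass 70% of its speed; a pose out of reach is approached as far as the arm can. A call is refused whole if a number of a shift passes 0.0417 or a number of a turn 0.125, either way. A call with a gripper value outside its range is refused whole. "claw" is the opening, from 0 (shut) to 1 (fully open), set as the call begins (left out, the last holds). The fingers move at their own pace and stop on an object; "force" is the grip in N (left out, the last holds). Time passes only in rows, so rows that do not move let the fingers close, or fill a call up. It gives the time, the measured TCP pose, the force and the opening at its end, in the units of the state.
- env.state(): the state, without advancing time (a new reading comes with each control period).
- env.grab_frame(name): name is "scene" or "top" or "wrist"; returns the picture (384x512x3 uint8, red, green, blue); there is no depth.
- env.camera_params(name): a dict with "fov_y" (degrees; the focal length in pixels is half the picture's height over the tangent of half this angle, whatever the lens; pixels are square), "cx", "cy" (the principal point, pixels), "pose" (4x4, takes a point from camera to world coordinates). Camera axes: x right, y down, z forward; pixel columns grow to the right and rows downward; lengths in mm; the calibration is good to about 2 mm. The wrist camera is an equidistant fisheye: a pixel r from the principal point sees the ray r / f radians off the axis. A picture is of the moment at which its call begins: read the wrist's pose just before it. camera_params takes no time and is no camera call; for the wrist camera it gives the pose at the moment of the call.
- env.job_done(): hands the job in, once; it reports no verdict.
The state is a dict: "time_s": time; "qpos": joint angles; "qvel": joint speeds; "effort": joint torques, N m; "ee_pos": TCP position; "ee_rot": TCP orientation; "force": force on the tool from outside, world axes, zero at the start; "torque": the same for the moment, N m; "gripper_width": finger opening in mm.
Only numpy, scipy, OpenCV 4.12 (cv2) and the standard library are available. Lean on these libraries where they do the work, as an engineer would, in place of code of your own. Each camera call takes 0.05 s, during which the arm holds its last target.

## Task

The three spark plugs stand loose in the cylinder head, already unscrewed: draw out the one with the dark, oil-stained porcelain, gripping it gently, with no more than 40 N because porcelain cracks, and without levering it in its hole. Lay it over level and finish still holding it there, steady, a hand's breadth (10 cm) or more above the top of the head, so that its firing end can be looked over. Do not drop it, and leave the two white plugs, the ratchet and the bowl as they are.

Things in the scene. Friction and masses are not known exactly. Their poses are not given: they have to be found in the camera images.
- plug: spark plug to draw, dark brown stained porcelain, in any of the three holes, 65 g. Origin on its axis at the gasket seat on the head's sloping face; z along the plug to its terminal, 45 deg up while seated (may sag 3 deg). Along z in mm: thread 14 dia, smooth, -26 to 0 (0.5 play all round); round shell to 8; 16 mm hexagon 8 to 19; porcelain 12 dia 19 to 54; terminal 6 dia to 64
- plug_grip (a point): the stained plug's bare porcelain, on its axis 44 mm above the gasket seat (towards the terminal): here it can be pinched from straight above with the fingers either side, across its slope, clear of the hexagon and the head
- plug_tip (a point): the stained plug's firing end (electrodes), on its axis 32 mm below the gasket seat
- plug_b: a plug of the same shape with white porcelain, loose in another hole; same axes; leave it seated
- plug_c: the other plug with white porcelain; same axes; leave it seated
- head: aluminium 3-cylinder engine head, 145 x 300 mm, fixed on timbers. Origin on the bench under its centre, y along it. Its -x side slopes 45 deg, facing up and to -x, with three plug holes 24 mm deep, 88 mm apart, mouths at x -47.5, y -88, 0, 88, z 97.5 mm. Behind them (+x) the top rail is 132 mm above the bench; valve springs stand to 152 mm at x 5 to 40 mm
- ratchet: steel ratchet handle lying on the bench to the robot's right, 210 mm long, 36 mm wide at its head, 24 mm high; origin under its middle, x along it
- bowl: steel parts bowl on the bench to the robot's left, 110 mm across, 40 mm high; origin under its centre

How it is judged:
By the outcome, as a careful person would: the job done as asked, in the order asked, and still so for the second after the job is handed in, while the arm keeps its last pose, push and grip.
It also fails if it takes over 32 s, if anything falls off the work surface, if the arm or the gripper's body presses on something with over 40 N, if the wrist force passes 120 N, or if a joint passes its speed limit or range.

## Working session

There is one attempt and no reset: what is moved stays moved. The work goes in short steps, Python scripts to look and compute and a tool call to move; the robot and the scene stay as the last step left them, time stands still between calls to the robot, and variables do not carry over. Pictures are saved under pics/ and viewed, and the job is handed in when it is done.

Besides the shell and the picture viewer there is one more tool, called after "Request:" as name(argument=value, ...), one argument or row to a line, values as JSON. drive_tool: Moves the arm, as the interface text tells. Its arguments: {"type":"object","properties":{"motion":{"type":"array","items":{"type":"array"}},"claw":{"type":"number"},"force":{"type":"number"}},"required":["motion"]}

```bash
ls; mkdir -p pics; python3 - <<'E'
from workcell import env
import cv2
print(env.state())
for n in ["scene","top"]:
    p=env.camera_params(n);print(n,p)
    im=env.grab_frame(n);cv2.imwrite(f"pics/{n}0.png",im[:,:,::-1])
E
```

```text
pics
{'time_s': 0.0, 'qpos': array([-7.74644764e+01,  1.83506891e+01,  8.97067875e+01, -2.75266041e-04,
        7.20414573e+01, -1.14645574e+00]), 'qvel': array([ 0.03151738, -0.02362436,  0.06742558, -0.00686218,  0.02722611,
        0.09845815]), 'effort': array([ 6.78480192e-04, -4.12463343e+01, -2.31976962e+01,  7.28923618e-02,
        4.57210641e-02, -1.62722918e-04]), 'ee_pos': array([ 135.87981711, -558.14423439,  180.12726862]), 'ee_rot': array([-1.79998282e+02,  9.89193874e-02, -7.63179341e+01]), 'force': array([-0.30371734,  0.50662672,  0.77048177]), 'torque': array([-0.0194146 ,  0.02894634,  0.04357324]), 'gripper_width': 91.11947595218003}
scene {'fov_y': 57.761251945454475, 'cx': 254.80050176118755, 'cy': 194.1941266906692, 'pose': array([[ 5.80131576e-01,  5.63506783e-01, -5.88138980e-01,
         1.12887827e+03],
       [ 8.14423992e-01, -4.12545858e-01,  4.08067979e-01,
        -4.03807279e+02],
       [-1.26852261e-02, -7.15727616e-01, -6.98264323e-01,
         7.82107288e+02],
       [ 0.00000000e+00,  0.00000000e+00,  0.00000000e+00,
         1.00000000e+00]])}
top {'fov_y': 45.09007804709724, 'cx': 260.72758767683933, 'cy': 193.56012538219838, 'pose': array([[ 6.35149690e-03, -9.98702866e-01,  5.05197310e-02,
         4.66239945e+02],
       [-9.99956016e-01, -6.69189061e-03, -6.57154729e-03,
         1.70965948e+01],
       [ 6.90109563e-03, -5.04757698e-02, -9.98701443e-01,
         1.42388715e+03],
       [ 0.00000000e+00,  0.00000000e+00,  0.00000000e+00,
         1.00000000e+00]])}
```

View pics/scene0.png

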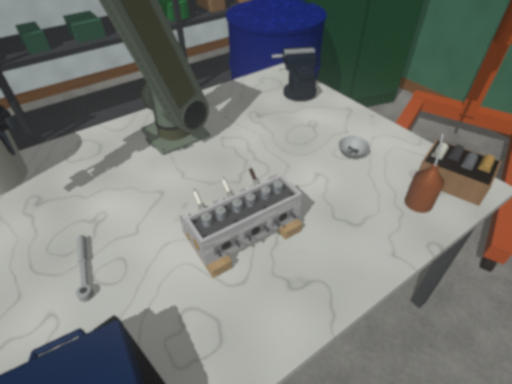

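View pics/top0.png

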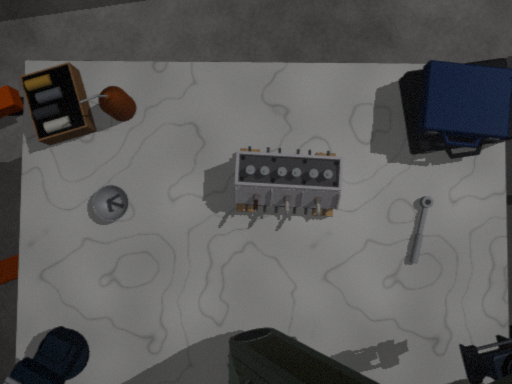

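```bash
python3 - <<'E'
import cv2
im=cv2.imread("pics/top0.png");cv2.imwrite("pics/top0c.png",cv2.resize(im[140:290,210:350],None,fx=4,fy=4,interpolation=cv2.INTER_CUBIC))
im=cv2.imread("pics/scene0.png");cv2.imwrite("pics/scene0c.png",cv2.resize(im[120:270,180:380],None,fx=4,fy=4,interpolation=cv2.INTER_CUBIC))
E
```

```text
(no output)
```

View pics/top0c.png

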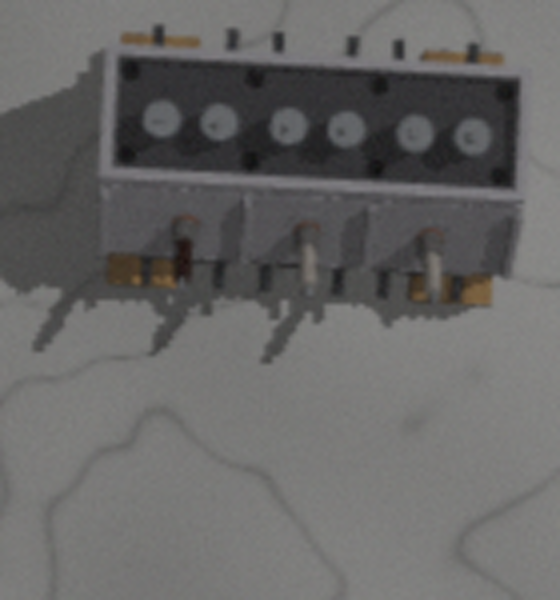

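View pics/scene0c.png

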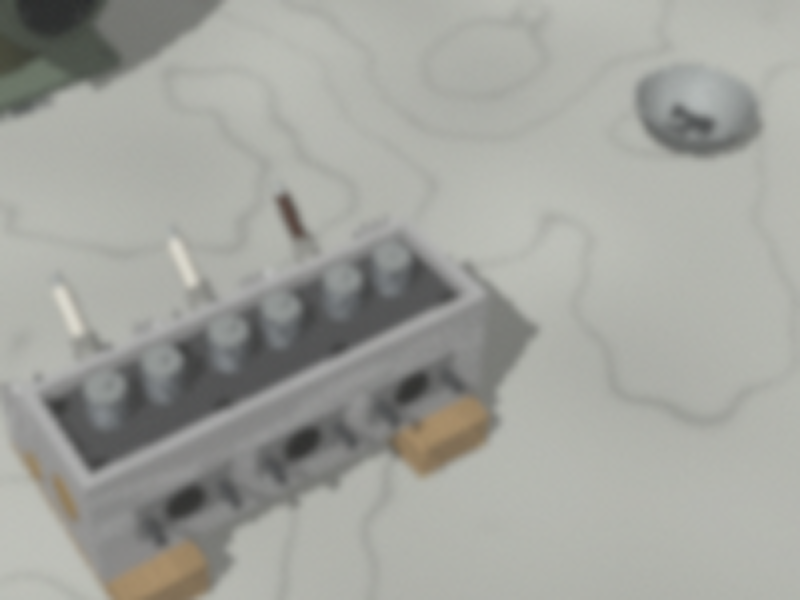

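```bash
cat > h.py <<'E'
import numpy as np,cv2
from workcell import env
def cam(n):
    p=env.camera_params(n);return p
def ray(p,u,v,fish=False):
    f=192/np.tan(np.radians(p["fov_y"]/2)); x=(u-p["cx"]);y=(v-p["cy"])
    if fish:
        r=np.hypot(x,y);th=r/f;d=np.array([x/r*np.sin(th),y/r*np.sin(th),np.cos(th)]) if r>0 else np.array([0,0,1.])
    else: d=np.array([x/f,y/f,1])
    P=p["pose"];return P[:3,3],P[:3,:3]@(d/np.linalg.norm(d))
def onz(p,u,v,z,fish=False):
    o,d=ray(p,u,v,fish);return o+d*(z-o[2])/d[2]
def proj(p,X,fish=False):
    f=192/np.tan(np.radians(p["fov_y"]/2));P=p["pose"];c=P[:3,:3].T@(np.asarray(X,float)-P[:3,3])
    if fish:
        r=np.hypot(c[0],c[1]);th=np.arctan2(r,c[2]);return np.array([p["cx"]+f*th*c[0]/r,p["cy"]+f*th*c[1]/r])
    return np.array([p["cx"]+f*c[0]/c[2],p["cy"]+f*c[1]/c[2]])
def tri(rs):
    A=np.zeros((3,3));b=np.zeros(3)
    for o,d in rs:
        M=np.eye(3)-np.outer(d,d);A+=M;b+=M@o
    X=np.linalg.solve(A,b);return X,[np.linalg.norm((np.eye(3)-np.outer(d,d))@(X-o)) for o,d in rs]
E
python3 - <<'E'
from h import *
t=cam("top");s=cam("scene")
T=lambda a,b:(210+a/4,140+b/4)
S=lambda a,b:(180+a/4,120+b/4)
for n,c,z in [("TL",(108,45),132),("TR",(524,70),132),("BR",(518,208),132),("BL",(100,180),132)]:
    print(n,onz(t,*T(*c),z).round(1))
# top view: terminal tip and porcelain base (hex end)
for n,a,b in [("dark tip",(183,280),(282,195)),("dark hexend",(185,240),(300,238)),("mid tip",(311,292),(175,235)),("rt tip",(435,300),(58,282))]:
    X,e=tri([ray(t,*T(*a)),ray(s,*S(*b))]);print(n,X.round(1),np.round(e,1))
E
```

```text
TL [650.1  76.  132. ]
TR [ 634.6 -216.4  132. ]
BR [ 537.4 -212.   132. ]
BL [555.1  80.7 132. ]
dark tip [487.1  24.5 132.5] [2.8 2.8]
dark hexend [514.9  22.2 112.3] [1.3 1.3]
mid tip [479.9 -63.3 135. ] [4.2 4.2]
rt tip [ 474.  -151.   134.6] [2.8 2.8]
```

```bash
python3 - <<'E'
from h import *
p=cam("wrist");s=env.state();print(p)
from scipy.spatial.transform import Rotation as R
r=R.from_euler('xyz',s['ee_rot'],degrees=True)
print(r.as_matrix().round(3)); print((r.as_matrix().T@(p['pose'][:3,3]-s['ee_pos'])).round(1),(r.as_matrix().T@p['pose'][:3,:3]).round(3),s['time_s'])
E
```

```text
{'fov_y': 65.70646984690485, 'cx': 251.82588151068188, 'cy': 188.4984452526478, 'pose': array([[ 2.36903715e-01, -9.44429102e-01, -2.27882207e-01,
         1.99371030e+02],
       [-9.71530812e-01, -2.30806714e-01, -5.34428805e-02,
        -5.43404366e+02],
       [-2.12373166e-03,  2.34055403e-01, -9.72220941e-01,
         3.84229580e+02],
       [ 0.00000000e+00,  0.00000000e+00,  0.00000000e+00,
         1.00000000e+00]])}
[[ 0.237 -0.972 -0.   ]
 [-0.972 -0.237  0.002]
 [-0.002 -0.    -1.   ]]
[   0.3  -65.2 -204. ] [[ 1.     0.001 -0.   ]
 [-0.     0.972  0.234]
 [ 0.001 -0.234  0.972]] 0.1
```

Request:
drive_tool(
  motion=[
    [[0.01,0.016,0.004],[0,0,-0.01]],
    [[0.018,0.03,0.004],[0,0,-0.02]],
    [[0.02,0.032,0.004],[0,0,-0.02]],
    [[0.02,0.032,0.004],[0,0,-0.02]],
    [[0.02,0.032,0.004],[0,0,-0.02]],
    [[0.02,0.032,0.004],[0,0,-0.02]],
    [[0.02,0.032,0.004],[0,0,-0.02]],
    [[0.02,0.032,0.004],[0,0,-0.02]],
    [[0.02,0.032,0.004],[0,0,-0.02]],
    [[0.02,0.032,0.004],[0,0,-0.02]],
  ],
  claw=1,
  force=20,
)

```text
time_s: 0.93
ee_pos: [324.3, -254.8, 221.0]
ee_rot: [180.0, 0.0, -87.3]
force: [0.9, -0.6, 0.7]
gripper_width: 91.6
```

Request:
drive_tool(
  motion=[
    [[0.02,0.032,0],[0,0,-0.02]],
    [[0.02,0.032,0],[0,0,-0.02]],
    [[0.02,0.032,0],[0,0,-0.02]],
    [[0.02,0.032,0],[0,0,-0.02]],
    [[0.02,0.032,0],[0,0,-0.02]],
    [[0.02,0.032,0],[0,0,0]],
    [[0.02,0.032,0],[0,0,0]],
    [[0.02,0.032,0],[0,0,0]],
    [[0.01,0.022,0],[0,0,0]],
    [[0,0,0],[0,0,0]],
  ],
)

```text
time_s: 1.77
ee_pos: [495.6, 25.2, 220.2]
ee_rot: [180.0, 0.1, -92.7]
force: [1.5, -0.6, -0.3]
gripper_width: 91.3
```

```bash
python3 - <<'E'
from h import *
s=env.state();print(s)
im=env.grab_frame("wrist");p=cam("wrist");np.save("p1.npy",p['pose'])
cv2.imwrite("pics/w1.png",im[:,:,::-1])
E
```

```text
{'time_s': 1.7667, 'qpos': array([ 1.49866557,  9.79682817, 95.54614508,  0.1106018 , 74.67069549,
       94.1451513 ]), 'qvel': array([-3.55287522, -1.74638141,  2.42504141, -3.21982368,  1.40106598,
       -2.99633806]), 'effort': array([  1.03634432, -33.22698355, -23.94065738,   0.24721236,
        -0.11968736,   0.28719848]), 'ee_pos': array([495.59148616,  25.15647248, 220.17006014]), 'ee_rot': array([ 1.79978630e+02,  1.05390857e-01, -9.26757575e+01]), 'force': array([ 1.46370415, -0.5815127 , -0.27455219]), 'torque': array([-0.06603016,  0.03294526, -0.00468886]), 'gripper_width': 91.2638677199143}
```

View pics/w1.png

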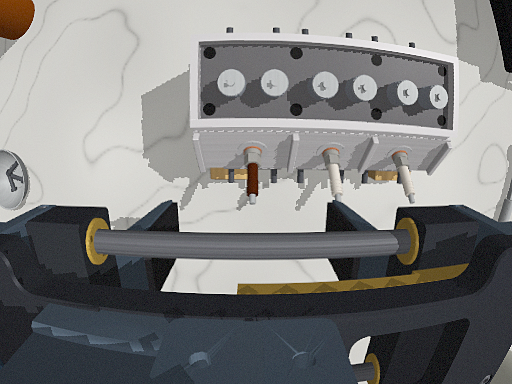

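```bash
python3 - <<'E'
from h import *
p=cam("wrist");im=env.grab_frame("wrist");q=cam("wrist")
print((p['pose']-q['pose'])[:3,3].round(2), env.state()['ee_pos'], env.state()['time_s'])
np.save("p2.npy",p['pose'])
cv2.imwrite("pics/w2.png",im[:,:,::-1])
c=cv2.resize(im[120:220,180:440,::-1],None,fx=3,fy=3,interpolation=cv2.INTER_CUBIC);cv2.imwrite("pics/w2c.png",c)
c=cv2.resize(im[140:215,220:290,::-1],None,fx=8,fy=8,interpolation=cv2.INTER_CUBIC);cv2.imwrite("pics/w2d.png",c)
E
```

```text
[ 0.62  1.25 -0.11] [493.68206446  21.81679187 220.3168709 ] 1.8667
```

View pics/w2c.png

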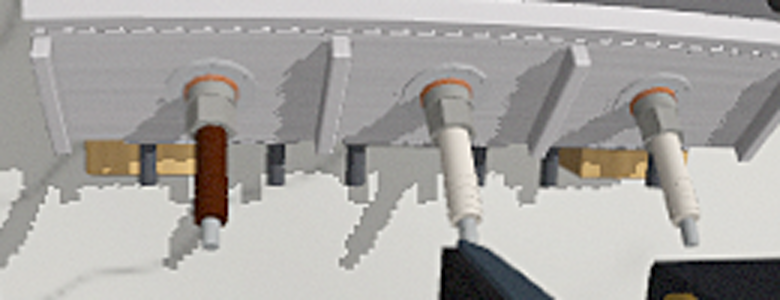

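View pics/w2d.png

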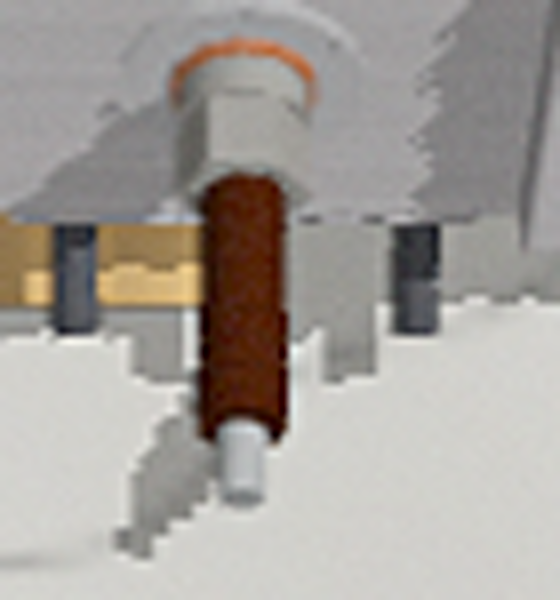

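```bash
cat > fit.py <<'E'
from h import *
from scipy.optimize import least_squares
p=cam("wrist");p['pose']=np.load("p2.npy")
D=lambda a,b:((a+.5)/8-.5+220,(b+.5)/8-.5+140)
C=lambda a,b:((a+.5)/3-.5+180,(b+.5)/3-.5+120)
print("tip",onz(p,*D(242,495),142.8,True).round(1),"porc end",onz(p,*D(243,425),135.7,True).round(1),"porc base",onz(p,*D(246,183),111+4,True).round(1))
obs=[('d',64,D(242,495)),('d',54,D(243,428)),
 ('m',64,C(470,238)),('m',54,C(466,218)),('r',64,C(690,241)),('r',54,C(686,220))]
hd={'d':88,'m':0,'r':-88}
# rail corner observations in full image pixels (u,v)->(hx,hy,132)
im=[((200,41),(72.5,150)),((190,129),(-13,150))]
def H(q,X):
    c,s=np.cos(q[2]),np.sin(q[2]);return np.array([q[0]+c*X[0]-s*X[1],q[1]+s*X[0]+c*X[1],X[2]])
def model(q,k,s):
    i='dmr'.index(k);a=np.radians(45)-q[3+i];l=q[6+i]
    ax=np.array([-np.cos(a)*np.cos(l),np.sin(l),np.sin(a)*np.cos(l)])
    return H(q,np.array([-47.5,hd[k],97.5])+s*ax)
def res(q):
    r=[]
    for k,s,uv in obs: r+=list(proj(p,model(q,k,s),True)-uv)
    r+=list(np.array(q[3:])/np.radians(2))
    return np.array(r)
f=least_squares(res,[570,-68,-.05]+[0]*6)
q=f.x;print(q[:2],np.degrees(q[2:]).round(2));print(f.fun.round(2))
for s in(0,44,54,64):print(s,model(q,'d',s).round(1))
print("pix of rail corners",[proj(p,H(q,(x,y,132)),True).round(0) for x,y in((72.5,150),(-13,150),(-13,-150),(72.5,-150))])
np.save("q.npy",q)
t=cam("top");print([(((proj(t,model(q,'d',s))-[210,140])*4).round()) for s in (19,54)])
E
python3 fit.py
```

```text
tip [478.7  25.5 142.8] porc end [485.8  25.1 135.7] porc base [513.2  23.5 115. ]
[567.45249024 -66.1959842 ] [-2.7   0.53 -1.34  0.68 -0.53  0.23  0.58]
[ 0.02  0.06 -0.16 -0.34  0.05  1.14  0.01 -0.6   0.44  0.34 -0.31 -0.6
  0.26 -0.67  0.34 -0.26  0.11  0.29]
0 [524.2  23.9  97.5]
44 [492.8  25.  128.3]
54 [485.6  25.3 135.3]
64 [478.5  25.5 142.3]
pix of rail corners [array([187.,  37.]), array([187., 120.]), array([455., 130.]), array([456.,  58.])]
[array([180., 245.]), array([179., 280.])]
```

```bash
cat >> fit.py <<'E'
im=cv2.imread("pics/w2.png");im=cv2.resize(im[20:220,170:470],None,fx=2.6,fy=2.6,interpolation=cv2.INTER_CUBIC)
def dot(X,c):
    u=(proj(p,X,True)-[170,20]+.5)*2.6-.5;cv2.circle(im,tuple(int(v) for v in u.round()),2,c,-1)
for k in'dmr':
    for s in(0,19,44,54,64):dot(model(q,k,s),(0,255,0))
for x in(-72.5,-47.5,-13,72.5):
    for y in np.arange(-150,151,25):
        z=132 if x>-14 else 145+x
        dot(H(q,(x,y,z)),(255,0,255))
for x in(5,40):
  for y in np.arange(-150,151,25): dot(H(q,(x,y,152)),(0,0,255))
cv2.imwrite("pics/ov.png",im)
E
python3 fit.py>/dev/null
```

```text
(no output)
```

View pics/ov.png

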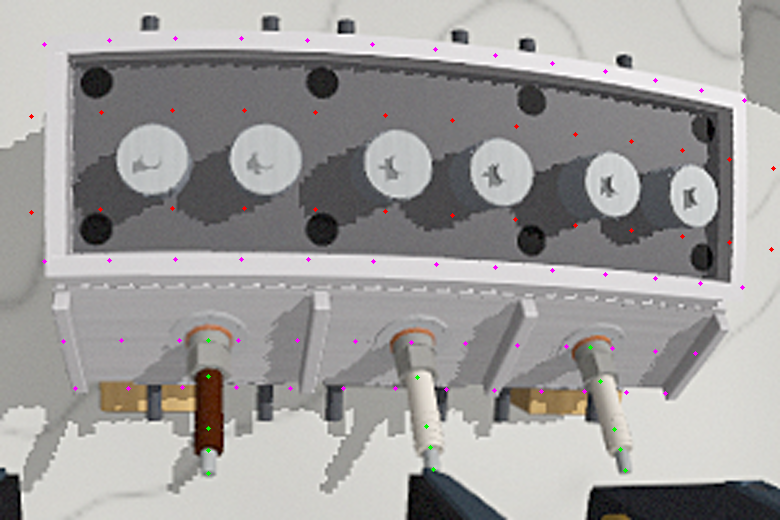

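Request:
drive_tool(
  motion=[
    [[-0.001,0.0015,-0.01],[0,0,0]],
    [[-0.001,0.002,-0.014],[0,0,0]],
    [[0,0,-0.016],[0,0,0]],
    [[0,0,-0.016],[0,0,0]],
    [[0,0,-0.016],[0,0,0]],
    [[0,0,-0.014],[0,0,0]],
    [[0,0,-0.012],[0,0,0]],
    [[0,0,-0.008],[0,0,0]],
    [[0,0,-0.004],[0,0,0]],
    [[0,0,0],[0,0,0]],
  ],
  claw=0.42,
  force=15,
)

```text
time_s: 2.7
ee_pos: [491.0, 24.1, 110.1]
ee_rot: [179.9, -0.0, -93.0]
force: [0.3, 0.2, -0.3]
gripper_width: 38.5
```

```bash
cat > look.py <<'E'
from h import *
import sys
n,cn=sys.argv[1],sys.argv[2]
s=env.state();p=cam(cn);im=env.grab_frame(cn)
np.save(f"p_{n}.npy",p['pose']);cv2.imwrite(f"pics/{n}.png",im[:,:,::-1])
b=[int(v) for v in sys.argv[3].split(',')];k=float(sys.argv[4])
cv2.imwrite(f"pics/{n}c.png",cv2.resize(im[b[1]:b[3],b[0]:b[2],::-1],None,fx=k,fy=k,interpolation=cv2.INTER_CUBIC))
s=env.state();print(s['time_s'],s['ee_pos'],s['ee_rot'],s['force'],s['torque'],s['gripper_width'],s['qpos'].round(1))
E
python3 look.py w3 wrist 180,120,320,240 5
```

```text
2.75 [491.74070329  24.25737491 110.88789767] [ 1.79982822e+02 -1.18156838e-02 -9.29849961e+01] [-0.18913243  0.49140318  0.46122064] [-0.01506891  0.07309    -0.03145687] 38.4117772139254 [  1.5  14.3 106.3  -0.   59.4  94.5]
```

View pics/w3.png

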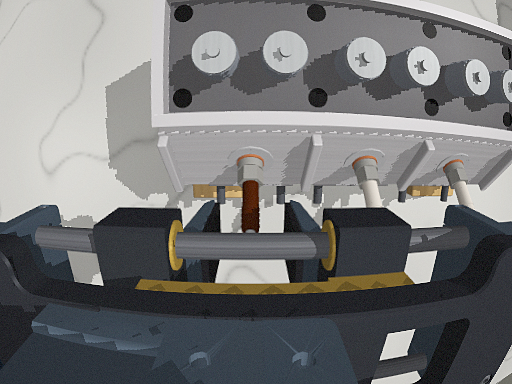

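View pics/w3c.png

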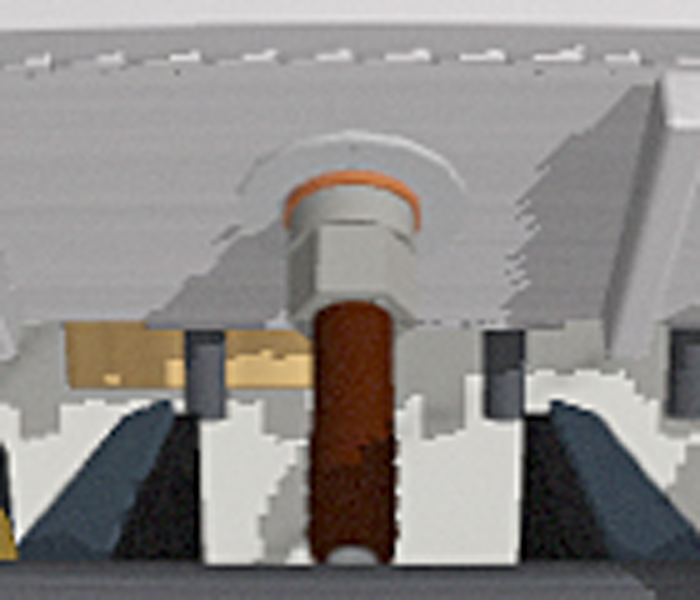

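Request:
drive_tool(
  motion=[
    [[0,0.0005,0],[0,0,0]],
    [[0,0.0005,0],[0,0,0]],
    [[0,0,0],[0,0,0]],
    [[0,0,0],[0,0,0]],
    [[0,0,0],[0,0,0]],
    [[0,0,0],[0,0,0]],
    [[0,0,0],[0,0,0]],
    [[0,0,0],[0,0,0]],
    [[0,0,0],[0,0,0]],
    [[0,0,0],[0,0,0]],
  ],
  claw=0.2,
  force=15,
)

```text
time_s: 3.58
ee_pos: [492.0, 25.8, 111.0]
ee_rot: [-180.0, -0.0, -92.9]
force: [0.3, 0.3, 0.2]
gripper_width: 18.4
```

```bash
python3 look.py w4 wrist 180,120,320,240 5
```

```text
3.6333 [492.00123593  25.7985898  110.93351455] [ 1.79994127e+02 -6.27237492e-03 -9.29338069e+01] [ 1.11729354 -0.48164103 -0.16460715] [-0.00354197 -0.00580081 -0.03185997] 18.184013946770843 [  1.7  14.3 106.3  -0.   59.4  94.6]
```

View pics/w4c.png

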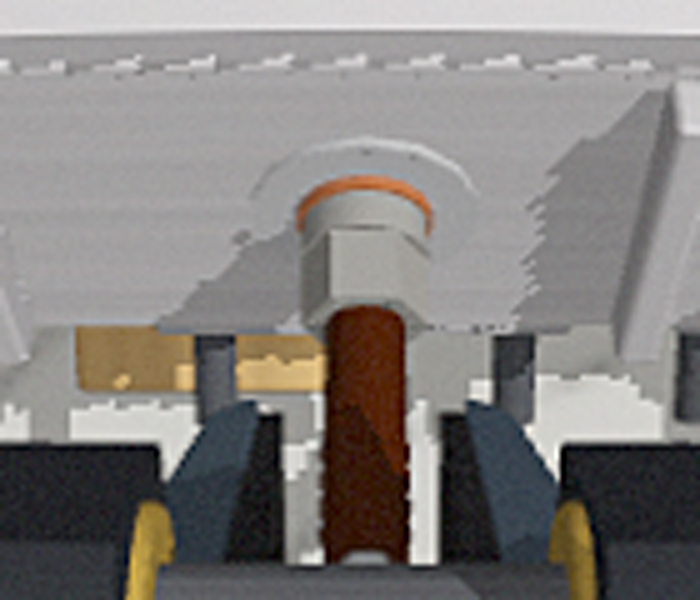

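Request:
drive_tool(
  motion=[
    [[0,-0.0005,0],[0,0,0]],
    [[0,0,0],[0,0,0]],
    [[0,0,0],[0,0,0]],
    [[0,0,0],[0,0,0]],
    [[0,0,0],[0,0,0]],
    [[0,0,0],[0,0,0]],
    [[0,0,0],[0,0,0]],
    [[0,0,0],[0,0,0]],
    [[0,0,0],[0,0,0]],
    [[0,0,0],[0,0,0]],
  ],
  claw=0.18,
  force=15,
)

```text
time_s: 4.47
ee_pos: [492.0, 25.3, 111.0]
ee_rot: [-180.0, -0.0, -92.9]
force: [-0.4, -0.4, -0.2]
gripper_width: 16.4
```

```bash
python3 look.py w5 wrist 180,120,320,240 5
```

```text
4.5167 [491.97584866  25.28850591 110.94699581] [ 1.79993909e+02 -5.18742490e-03 -9.29366428e+01] [ 0.18288687  0.1347997  -0.72545288] [ 0.05194062 -0.00876399  0.00333962] 16.606476214788408 [  1.6  14.3 106.3  -0.   59.4  94.5]
```

View pics/w5c.png

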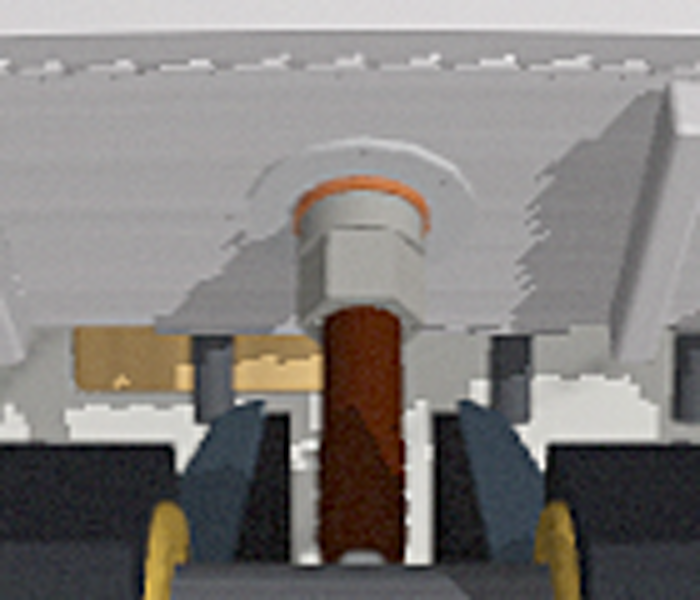

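Request:
drive_tool(
  motion=[
    [[0,0,0],[0,0,0]],
    [[0,0,0],[0,0,0]],
    [[0,0,0],[0,0,0]],
    [[0,0,0],[0,0,0]],
    [[0,0,0],[0,0,0]],
    [[0,0,0],[0,0,0]],
    [[0,0,0],[0,0,0]],
    [[0,0,0],[0,0,0]],
    [[0,0,0],[0,0,0]],
    [[0,0,0],[0,0,0]],
  ],
  claw=0,
  force=20,
)

```text
time_s: 5.35
ee_pos: [492.0, 25.3, 111.0]
ee_rot: [180.0, -0.0, -92.9]
force: [-0.3, 0.3, -0.4]
gripper_width: 0.8
```

```bash
python3 look.py w6 wrist 180,120,320,240 5
```

```text
5.4 [492.01282838  25.29768559 110.96623815] [ 1.79997788e+02 -4.41416053e-03 -9.29348028e+01] [-0.76453176 -0.0689062  -0.2726363 ] [ 0.00324794  0.04382238 -0.02756327] 0.46476887028993713 [  1.6  14.3 106.3  -0.   59.4  94.5]
```

View pics/w6c.png

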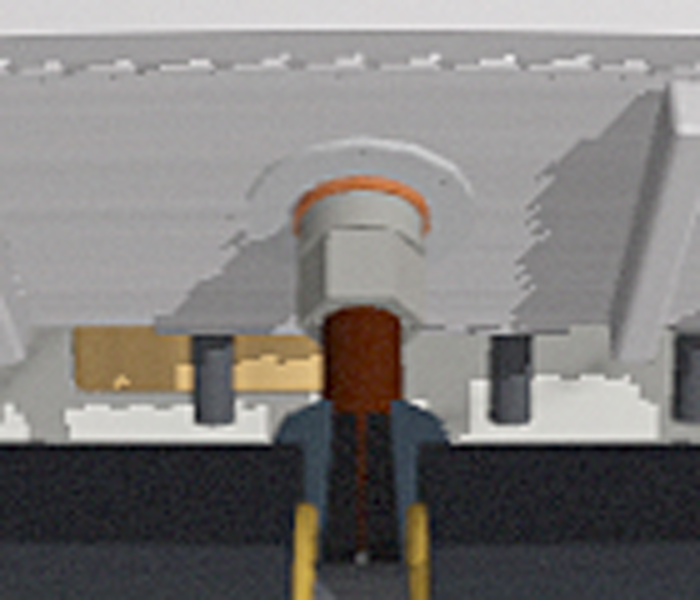

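```bash
python3 - <<'E'
from h import *
p2=cam("wrist");p2['pose']=np.load("p2.npy")
p6=cam("wrist");p6['pose']=np.load("p_w6.npy")
D=lambda a,b:((a+.5)/8-.5+220,(b+.5)/8-.5+140)
E=lambda a,b:((a+.5)/5-.5+180,(b+.5)/5-.5+120)
for n,a,b in [("gasket top",(243,42),(362,178)),("hex top edge",(245,90),(362,228)),("porc base",(246,178),(363,308))]:
    X,e=tri([ray(p2,*D(*a),True),ray(p6,*E(*b),True)]);print(n,X.round(1),np.round(e,2))
q=np.load("q.npy")
print(p6['pose'][:3,3])
# tip visible w5? fingertips
for X in [(492,25,111),(508,25.3,111),(508,25.3,130),(476,25,111),(492.8,25,128.3),(478.5,25.5,142.3),(485.6,25.3,135.3),(510,24,111)]: print(X,(((proj(p6,X,True)-[180,120])*5)).round(0))
E
python3 look.py s6 scene 200,120,330,240 6; python3 look.py t6 top 200,140,320,260 6
```

```text
gasket top [530.7  23.  103.2] [0.12 0.12]
hex top edge [525.7  23.1 117.1] [0.07 0.07]
porc base [513.   23.6 109.2] [0.06 0.06]
[557.18666962  21.60540977 314.99104351]
(492, 25, 111) [359. 451.]
(508, 25.3, 111) [351. 344.]
(508, 25.3, 130) [350. 378.]
(476, 25, 111) [365. 555.]
(492.8, 25, 128.3) [359. 485.]
(478.5, 25.5, 142.3) [360. 627.]
(485.6, 25.3, 135.3) [359. 555.]
(510, 24, 111) [360. 329.]
5.45 [492.00903357  25.29807671 110.98466157] [ 1.79999887e+02 -4.90063525e-03 -9.29353514e+01] [0.16627941 0.220015   0.00655173] [-0.02582139 -0.01548644 -0.08484014] 0.17228258521650627 [  1.6  14.3 106.3  -0.   59.4  94.5]
5.5 [492.00137934  25.28733069 110.95401186] [ 1.79996741e+02 -5.30363696e-03 -9.29350375e+01] [ 0.13790016 -0.57109563  0.1774225 ] [ 0.01336134  0.03730701 -0.01597746] 0.635686503705373 [  1.6  14.3 106.3  -0.   59.4  94.5]
```

View pics/s6c.png

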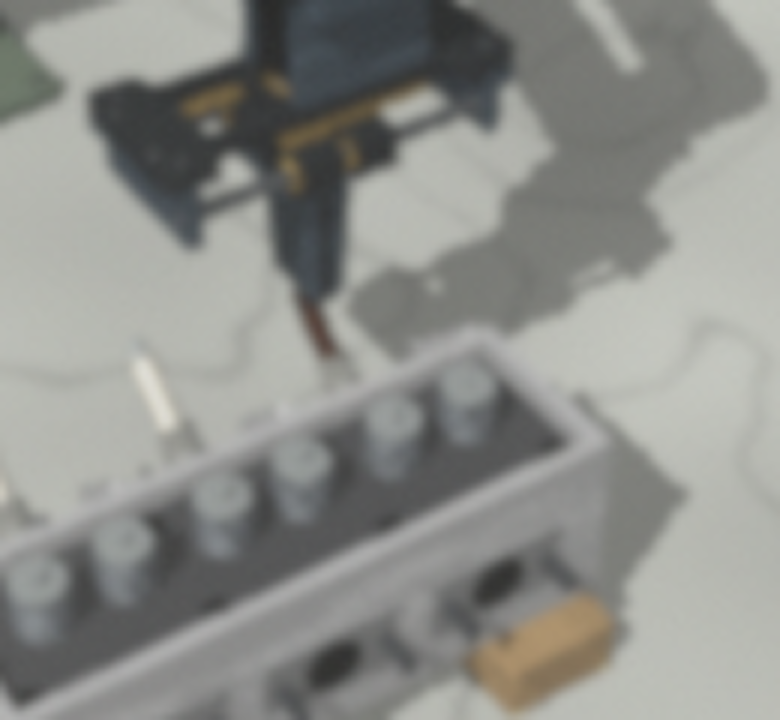

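View pics/w6.png

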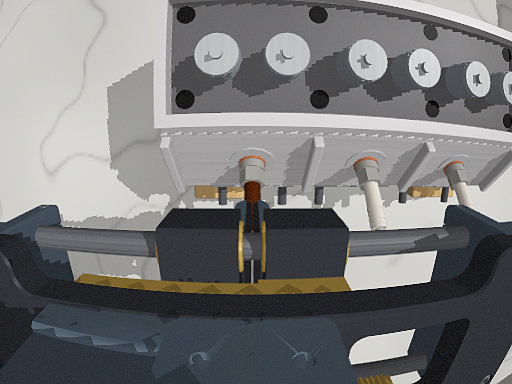

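```bash
python3 - <<'E'
from h import *
print(env.tcp_to_grasp,[a for a in dir(env) if a[0]!='_'])
s=cam("scene")
for uv in [(278,275),(315,295),(335,290)]:
    o,d=ray(s,200+uv[0]/6,120+uv[1]/6)
    for y in (15,25,35):
        k=(y-o[1])/d[1];print(uv,(o+k*d).round(1))
for X in[(508,25,111),(492,25,111),(508,25,145),(492,25,145),(492.8,25,128.3),(478.5,25.5,142.3),(485.6,25.3,135.3),(511,24,111)]:print(X,((proj(s,X)-[200,120])*6).round(0))
E
```

```text
18.8 ['Unreachable', 'camera_params', 'grab_frame', 'job_done', 'state', 'tcp_to_grasp']
(278, 275) [485.4  15.  147.1]
(278, 275) [470.1  25.  131.9]
(278, 275) [454.7  35.  116.8]
(315, 295) [516.2  15.  155.6]
(315, 295) [501.6  25.  140.7]
(315, 295) [486.9  35.  125.7]
(335, 290) [532.4  15.  169.6]
(335, 290) [518.2  25.  155. ]
(335, 290) [503.9  35.  140.4]
(508, 25, 111) [324. 349.]
(492, 25, 111) [305. 331.]
(508, 25, 145) [323. 295.]
(492, 25, 145) [303. 278.]
(492.8, 25, 128.3) [305. 305.]
(478.5, 25.5, 142.3) [288. 267.]
(485.6, 25.3, 135.3) [297. 286.]
(511, 24, 111) [326. 353.]
```

View pics/t6c.png

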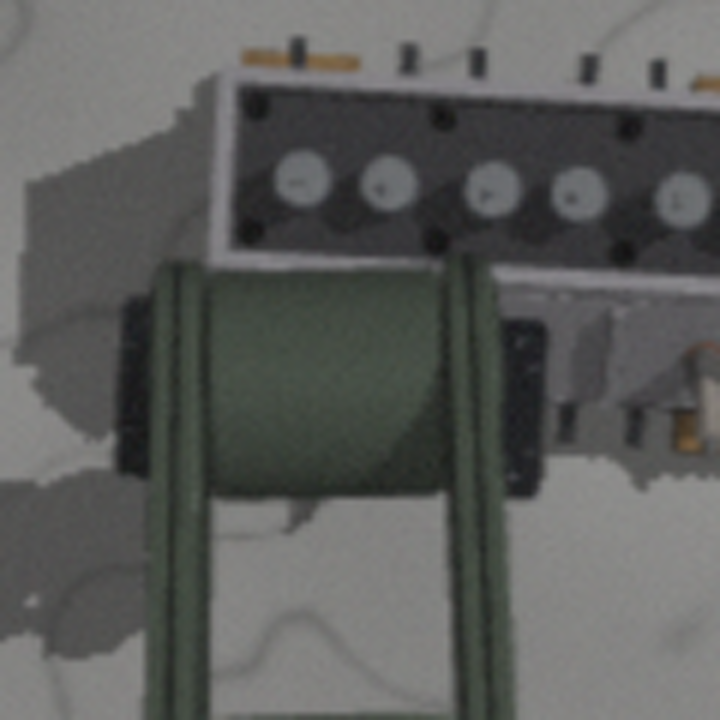

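Request:
drive_tool(
  motion=[
    [[0,0,0],[0,0,0]],
    [[0,0,0],[0,0,0]],
    [[0,0,0],[0,0,0]],
    [[0,0,0],[0,0,0]],
    [[0,0,0],[0,0,0]],
    [[0,0,-0.004],[0,0,0]],
    [[0,0,-0.006],[0,0,0]],
    [[0,0,-0.006],[0,0,0]],
    [[0,0,-0.004],[0,0,0]],
    [[0,0,0],[0,0,0]],
  ],
  claw=0.3,
  force=15,
)

```text
time_s: 6.33
ee_pos: [491.0, 25.3, 89.6]
ee_rot: [179.8, -0.0, -92.9]
force: [0.1, -0.1, 0.0]
gripper_width: 27.4
```

```bash
python3 look.py w7 wrist 180,120,320,240 5;python3 look.py s7 scene 200,120,330,240 6
```

```text
6.3833 [491.41227451  25.28661786  90.14893665] [ 1.79896067e+02 -1.39857312e-02 -9.29357092e+01] [-0.39313457  0.68107444  0.01906707] [ 0.02703894  0.04396692 -0.01867084] 27.412046514948972 [  1.6  15.6 108.   -0.   56.5  94.6]
6.4333 [491.84149806  25.29660272  90.61964115] [ 1.79959203e+02 -8.44864009e-03 -9.29327097e+01] [-0.49324602  0.03560154  0.37358804] [ 0.02404064 -0.03519235 -0.0574262 ] 27.74097144969183 [  1.6  15.6 107.9  -0.   56.5  94.5]
```

View pics/w7c.png

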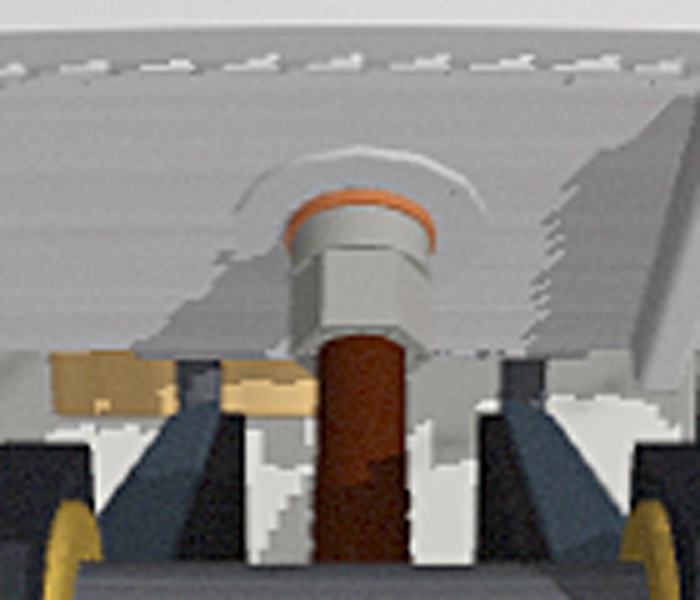

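View pics/s7c.png

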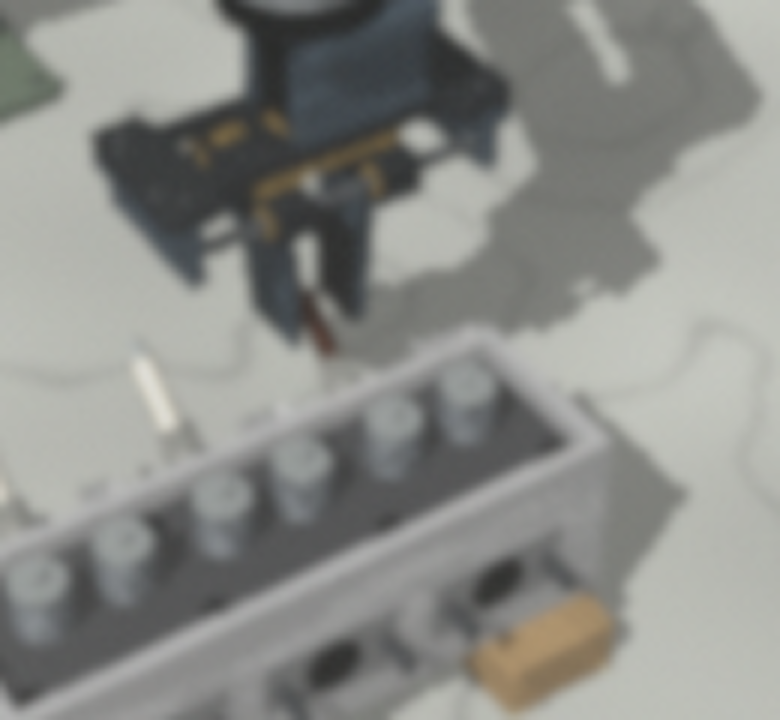

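```bash
python3 - <<'E'
from h import *
s=cam("scene")
for uv in [(295,342),(352,318)]:
    o,d=ray(s,200+uv[0]/6,120+uv[1]/6)
    for x in (500,508):
        k=(x-o[0])/d[0];print(uv,(o+k*d).round(1))
p=cam("wrist");p['pose']=np.load("p_w7.npy")
for z in (90,110,125):
  for y in (25.3+13.7,25.3-13.7): print(z,y,((proj(p,(507.5,y,z),True)-[180,120])*5).round(0))
E
```

```text
(295, 342) [500.   13.8 115.7]
(295, 342) [508.    8.5 124.2]
(352, 318) [500.   47.7 113.6]
(352, 318) [508.   41.9 122.1]
90 39.0 [254. 345.]
90 11.600000000000001 [448. 336.]
110 39.0 [243. 383.]
110 11.600000000000001 [457. 372.]
125 39.0 [234. 416.]
125 11.600000000000001 [465. 405.]
```

Request:
drive_tool(
  motion=[
    [[-0.001,0,-0.002],[0,0,0]],
    [[-0.001,0,-0.004],[0,0,0]],
    [[0,0,-0.004],[0,0,0]],
    [[0,0,-0.002],[0,0,0]],
    [[0,0,-0.001],[0,0,0]],
    [[0,0,0],[0,0,0]],
    [[0,0,0],[0,0,0]],
    [[0,0,0],[0,0,0]],
    [[0,0,0],[0,0,0]],
    [[0,0,0],[0,0,0]],
  ],
  claw=0.2,
  force=15,
)

```text
time_s: 7.27
ee_pos: [490.1, 25.3, 78.1]
ee_rot: [-180.0, -0.0, -92.9]
force: [-0.6, 0.1, 0.2]
gripper_width: 18.3
```

```bash
python3 look.py w8 wrist 180,120,320,240 5;python3 look.py s8 scene 200,120,330,240 6
```

```text
7.3167 [490.13525509  25.3087461   78.08372232] [-1.79983861e+02 -3.08434415e-03 -9.29338931e+01] [-0.2838761   0.30351411 -0.2224879 ] [ 0.03908915  0.02978614 -0.02811004] 18.102366404937314 [  1.6  16.2 109.2  -0.   54.6  94.6]
7.3667 [490.08005591  25.27914363  78.06491649] [-1.79989092e+02 -6.53990472e-03 -9.29323326e+01] [ 0.47579856  0.64630593 -0.07063243] [0.04492935 0.02356535 0.04797198] 18.18364202414847 [  1.6  16.2 109.2  -0.   54.6  94.6]
```

View pics/w8c.png

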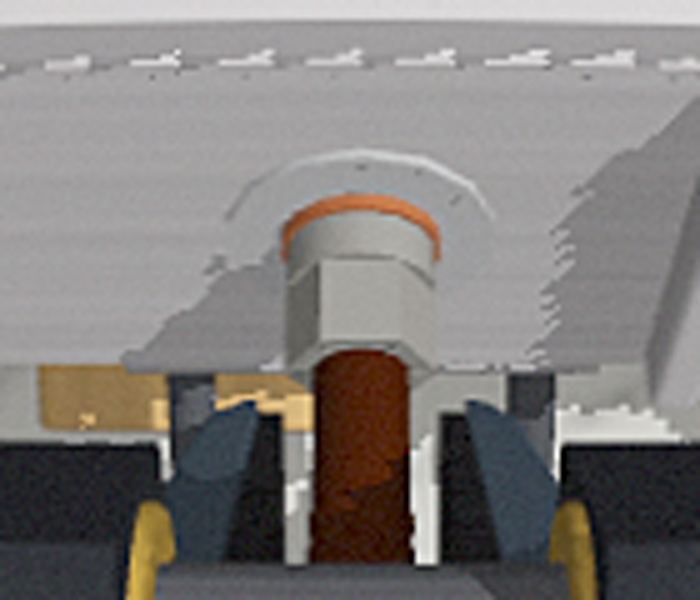

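View pics/s8c.png

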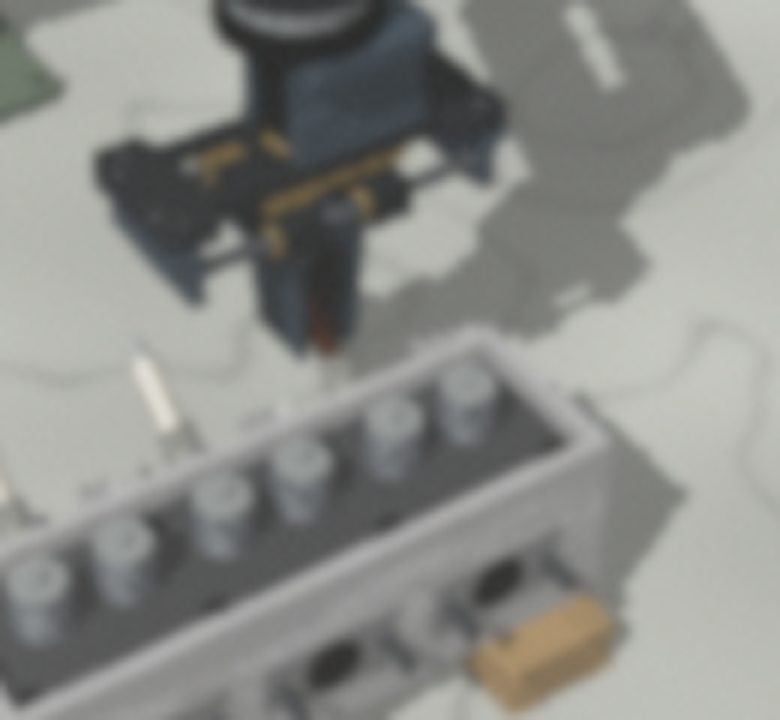

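Request:
drive_tool(
  motion=[
    [[0,0,0],[0,0,0]],
    [[0,0,0],[0,0,0]],
    [[0,0,0],[0,0,0]],
    [[0,0,0],[0,0,0]],
    [[0,0,0],[0,0,0]],
    [[0,0,0],[0,0,0]],
    [[0,0,0],[0,0,0]],
    [[0,0,0],[0,0,0]],
    [[0,0,0],[0,0,0]],
    [[0,0,0],[0,0,0]],
  ],
  claw=0,
  force=20,
)

```text
time_s: 8.2
ee_pos: [490.0, 25.3, 78.0]
ee_rot: [-180.0, -0.0, -92.9]
force: [-0.0, 0.5, 1.0]
gripper_width: 10.9
```

```bash
python3 look.py w9 wrist 180,120,320,240 5
```

```text
8.25 [490.02939953  25.32107858  78.00467646] [-1.79995766e+02 -3.64837350e-03 -9.29339124e+01] [-0.06208195  0.44519423  0.65811446] [ 0.03722264  0.0106066  -0.0397726 ] 11.334137413214576 [  1.6  16.2 109.2  -0.   54.6  94.6]
```

View pics/w9c.png

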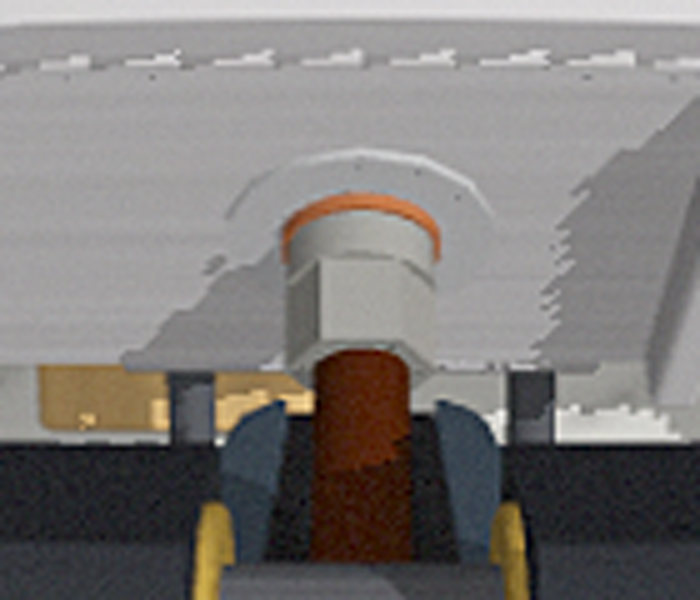

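Request:
drive_tool(
  motion=[
    [[-0.0005,0,0.0005],[0,0,0]],
    [[-0.001,0.0001,0.001],[0,0,0]],
    [[-0.001,0,0.001],[0,0,0]],
    [[-0.001,0.0001,0.001],[0,0,0]],
    [[-0.001,0,0.001],[0,0,0]],
    [[-0.001,0.0001,0.001],[0,0,0]],
    [[-0.001,0,0.001],[0,0,0]],
    [[-0.001,0.0001,0.001],[0,0,0]],
    [[-0.001,0,0.001],[0,0,0]],
    [[-0.0005,0,0.0005],[0,0,0]],
  ],
)

```text
time_s: 9.08
ee_pos: [480.8, 25.7, 87.1]
ee_rot: [180.0, -0.0, -92.9]
force: [-0.7, -0.4, -0.8]
gripper_width: 11.2
```

```bash
python3 look.py w10 wrist 180,120,320,240 5
```

```text
9.1333 [480.81202585  25.70820228  87.13959215] [ 1.79998392e+02 -5.82856863e-03 -9.29312136e+01] [ 0.40768385  0.46381609 -0.17502026] [-0.01833445  0.0496755   0.02465547] 11.070126485645392 [  1.7  14.8 109.6  -0.   55.6  94.6]
```

View pics/w10c.png

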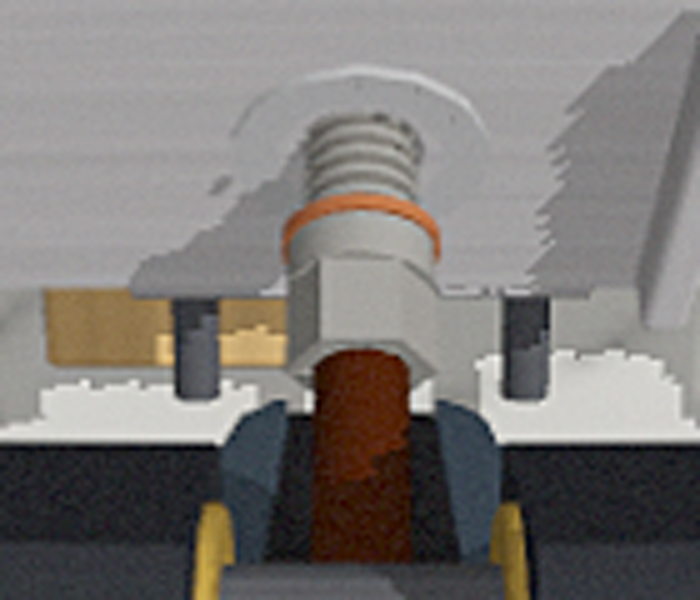

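Request:
drive_tool(
  motion=[
    [[-0.001,0,0.001],[0,0,0]],
    [[-0.0015,0.0001,0.0015],[0,0,0]],
    [[-0.0015,0.0001,0.0015],[0,0,0]],
    [[-0.0015,0,0.0015],[0,0,0]],
    [[-0.0015,0.0001,0.0015],[0,0,0]],
    [[-0.0015,0.0001,0.0015],[0,0,0]],
    [[-0.0015,0,0.0015],[0,0,0]],
    [[-0.0015,0.0001,0.0015],[0,0,0]],
    [[-0.0015,0.0001,0.0015],[0,0,0]],
    [[-0.001,0.0001,0.001],[0,0,0]],
  ],
)

```text
time_s: 9.97
ee_pos: [466.9, 26.4, 101.2]
ee_rot: [-180.0, -0.0, -92.9]
force: [-0.0, -0.2, -0.5]
gripper_width: 11.0
```

Request:
drive_tool(
  motion=[
    [[-0.0015,0.0001,0.0015],[0,0,0]],
    [[-0.002,0.0001,0.002],[0,0,0]],
    [[-0.002,0.0001,0.002],[0,0,0]],
    [[-0.002,0.0001,0.002],[0,0,0]],
    [[-0.002,0.0001,0.002],[0,0,0]],
    [[-0.002,0.0001,0.002],[0,0,0]],
    [[-0.002,0.0001,0.002],[0,0,0]],
    [[-0.002,0.0001,0.002],[0,0,0]],
    [[-0.002,0.0001,0.002],[0,0,0]],
    [[-0.001,0.0001,0.001],[0,0,0]],
  ],
)

```text
time_s: 10.8
ee_pos: [448.3, 27.4, 119.8]
ee_rot: [-180.0, -0.0, -92.9]
force: [0.3, 0.1, -0.6]
gripper_width: 11.0
```

```bash
python3 look.py w11 wrist 180,60,320,240 4
```

```text
10.85 [448.31140713  27.44336047 119.87608096] [-1.79978960e+02 -3.56032251e-03 -9.29308140e+01] [0.22084227 0.39098492 0.52031662] [-0.02596919 -0.01948507  0.02059815] 11.008840375297629 [  2.   10.  110.7  -0.   59.3  95. ]
```

View pics/w11c.png

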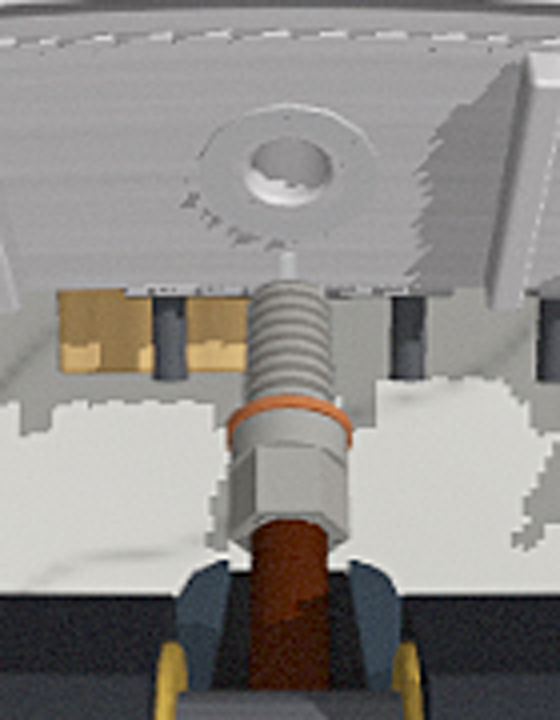

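Request:
drive_tool(
  motion=[
    [[0,0,0.003],[0,0,0]],
    [[0,0,0.006],[0,0,0]],
    [[0,0,0.01],[0,0,0]],
    [[0.001,0,0.013],[0,0,0]],
    [[0.003,0,0.014],[0,0,0]],
    [[0.004,0,0.014],[0,0,0]],
    [[0.005,0,0.014],[0,0,0]],
    [[0.005,0,0.014],[0,0,0]],
    [[0.004,0,0.01],[0,0,0]],
    [[0.003,0,0.007],[0,0,0]],
  ],
)

```text
time_s: 11.68
ee_pos: [474.5, 27.4, 226.1]
ee_rot: [-179.9, 0.0, -92.9]
force: [0.1, 0.5, -0.9]
gripper_width: 10.8
```

Request:
drive_tool(
  motion=[
    [[0.002,0,0.004],[-0.001,-0.02,0]],
    [[0.003,0,0.004],[-0.002,-0.035,0]],
    [[0.003,0,0.004],[-0.002,-0.04,0]],
    [[0.003,0,0.004],[-0.002,-0.04,0]],
    [[0.003,0,0.004],[-0.002,-0.04,0]],
    [[0.003,0,0.004],[-0.002,-0.04,0]],
    [[0.003,0,0.004],[-0.002,-0.04,0]],
    [[0.003,0,0.004],[-0.002,-0.04,0]],
    [[0.003,0,0.004],[-0.002,-0.04,0]],
    [[0.003,0,0.004],[-0.002,-0.04,0]],
  ],
)

```text
time_s: 12.52
ee_pos: [501.8, 27.4, 264.3]
ee_rot: [-158.4, 0.0, -92.9]
force: [0.0, 0.4, 0.3]
gripper_width: 10.9
```

```bash
python3 look.py s12 scene 180,60,350,200 4.5;python3 look.py w12 wrist 160,40,340,260 3
```

```text
12.5667 [500.9229003   27.45134342 264.48353467] [-1.58357972e+02  1.11457995e-02 -9.29266650e+01] [-1.05392597 -0.0091139  -1.92955332] [0.05667485 0.38856941 0.02990772] 10.627666547653591 [  3.6  -3.1 107.   -2.9  54.7  97.7]
12.6167 [500.90243111  27.47063282 264.24417739] [-1.58503014e+02  6.51191896e-03 -9.29181936e+01] [ 0.56045134  0.23130783 -1.10150113] [0.03758618 0.28864616 0.06051677] 10.857671078795516 [  3.6  -3.1 106.9  -2.9  54.9  97.7]
```

View pics/s12c.png

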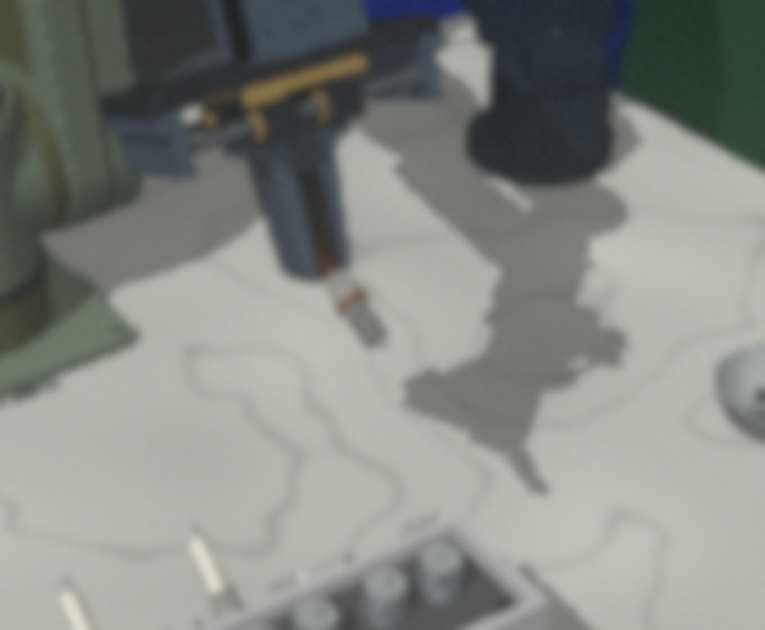

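View pics/w12c.png

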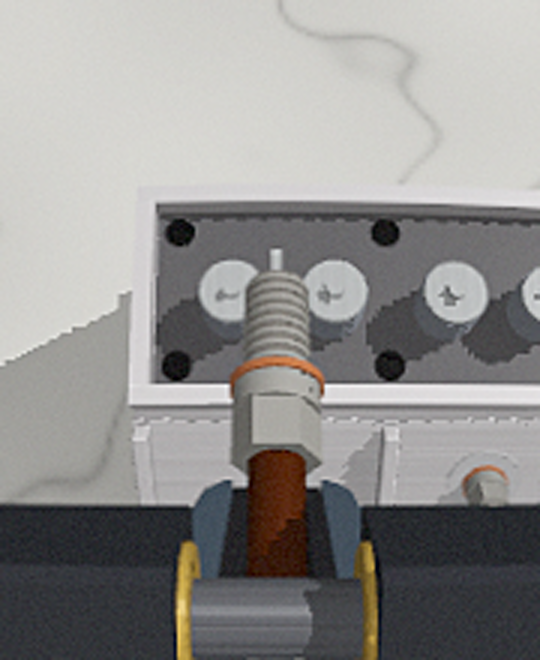

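Request:
drive_tool(
  motion=[
    [[0.002,0,0.003],[-0.001,-0.03,0]],
    [[0.003,0,0.004],[-0.002,-0.045,0]],
    [[0.003,0,0.004],[-0.002,-0.05,0]],
    [[0.003,0,0.004],[-0.002,-0.05,0]],
    [[0.003,0,0.004],[-0.002,-0.05,0]],
    [[0.002,0,0.004],[-0.002,-0.05,0]],
    [[0.002,0,0.004],[-0.002,-0.045,0]],
    [[0.001,0,0.003],[-0.002,-0.04,0]],
    [[0,0,0.002],[-0.001,-0.03,0]],
    [[0,0,0.001],[-0.001,-0.015,0]],
  ],
)

```text
time_s: 13.45
ee_pos: [520.4, 27.2, 296.3]
ee_rot: [-135.4, 0.2, -92.9]
force: [0.0, -0.0, -0.6]
gripper_width: 10.9
```

Request:
drive_tool(
  motion=[
    [[0,0,0],[0,0,0]],
    [[0,0,0],[0,0,0]],
    [[0,0,0],[0,0,0]],
    [[0,0,0],[0,0,0]],
    [[0,0,0],[0,0,0]],
    [[0,0,0],[0,0,0]],
    [[0,0,0],[0,0,0]],
    [[0,0,0],[0,0,0]],
    [[0,0,0],[0,0,0]],
    [[0,0,0],[0,0,0]],
  ],
)

```text
time_s: 14.28
ee_pos: [521.5, 27.4, 297.5]
ee_rot: [-135.3, 0.2, -92.9]
force: [0.1, 0.0, -1.0]
gripper_width: 11.1
```

```bash
python3 look.py s13 scene 180,40,350,180 4.5;python3 look.py w13 wrist 160,40,340,260 3;python3 look.py t13 top 200,140,320,260 6
```

```text
14.3333 [521.51401964  27.41620599 297.4757852 ] [-135.26304917    0.21679638  -92.88170736] [ 0.26879316 -0.33683171 -0.5473128 ] [0.02299403 0.48397274 0.01370091] 10.900479726938721 [  6.1 -11.8 120.9 -13.6  27.1 108.6]
14.3833 [521.49480427  27.36898918 297.45440123] [-135.26563837    0.2143169   -92.88531243] [-0.55444854 -0.33678972 -0.7735299 ] [ 0.07784422  0.52263517 -0.02873079] 11.06008698363126 [  6.1 -11.8 120.9 -13.6  27.1 108.6]
14.4333 [521.50213031  27.41087439 297.4893471 ] [-135.26070733    0.21643525  -92.88134773] [ 0.69542889  0.32425828 -0.22322105] [ 0.050636    0.53865339 -0.02525409] 10.838502496250047 [  6.1 -11.8 120.9 -13.6  27.1 108.6]
```

View pics/s13c.png

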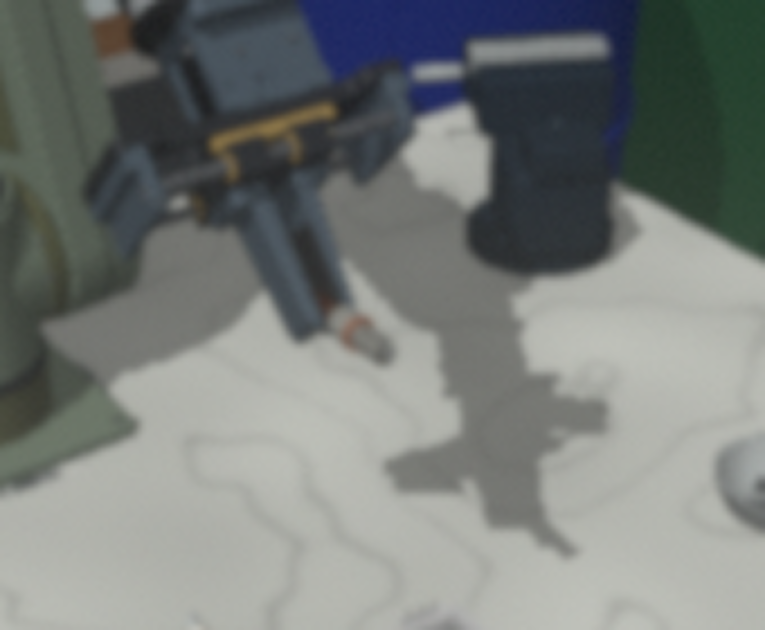

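View pics/w13c.png

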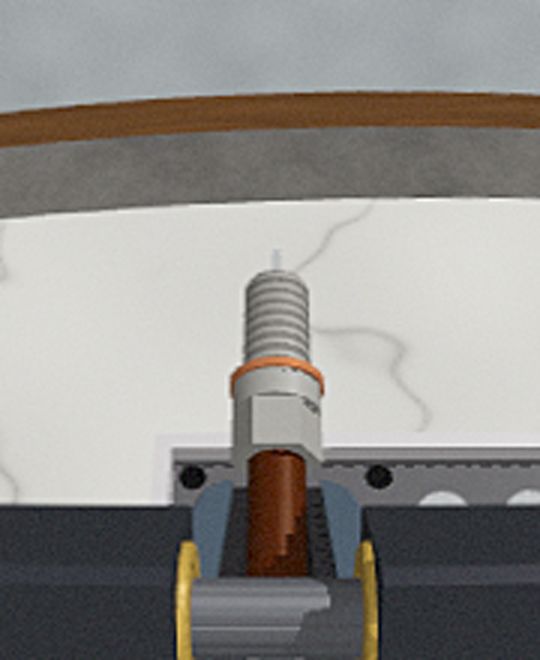

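View pics/t13c.png

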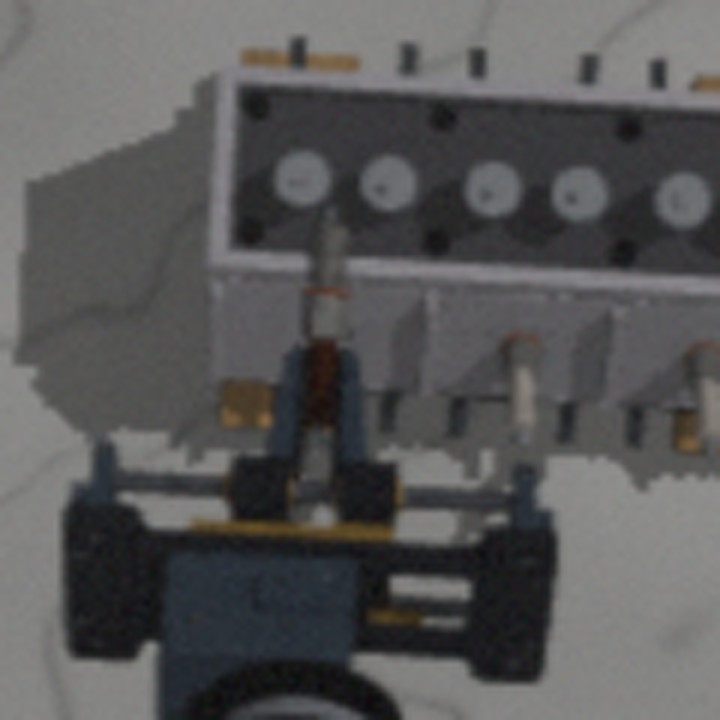

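```bash
python3 - <<'E'
from h import *
from scipy.optimize import brentq
p=cam("wrist");p['pose']=np.load("p_w11.npy")
G=lambda a,b:((a+.5)/4-.5+180,(b+.5)/4-.5+60)
m=onz(p,*G(289,171),97.5,True);print("mouth",m.round(1))
p2=cam("wrist");p2['pose']=np.load("p2.npy")
D=lambda a,b:((a+.5)/8-.5+220,(b+.5)/8-.5+140)
hx=np.array([-.9989,.047,0])
for s,uv in((64,(242,495)),(54,(243,428))):
  for a in range(40,49): 
    X=m+s*(np.cos(np.radians(a))*hx+np.array([0,0,np.sin(np.radians(a))]));print(s,a,(proj(p2,X,True)-D(*uv)).round(2),end=' ')
  print()
# final: triangulate tip region & gasket with w13,s13,t13
w=cam("wrist");w['pose']=np.load("p_w13.npy");s=cam("scene");t=cam("top")
W=lambda a,b:((a+.5)/3-.5+160,(b+.5)/3-.5+40)
S=lambda a,b:((a+.5)/4.5-.5+180,(b+.5)/4.5-.5+40)
T=lambda a,b:((a+.5)/6-.5+200,(b+.5)/6-.5+140)
for n,a,b,c in [("thread end top",(277,270),(388,340),(333,210)),("gasket top",(277,358),(355,315),(327,290))]:
    for rs in ([ray(w,*W(*a),True),ray(s,*S(*b))],[ray(s,*S(*b)),ray(t,*T(*c))],[ray(w,*W(*a),True),ray(t,*T(*c))]):
        X,e=tri(rs);print(n,X.round(1),np.round(e[0],1))
E
python3 - <<'E'
import cv2
im=cv2.imread('pics/s13.png');cv2.imwrite('pics/s13d.png',cv2.resize(im[95:130,235:280],None,fx=14,fy=14,interpolation=cv2.INTER_CUBIC))
E
```

```text
mouth [525.5  23.2  97.5]
64 40 [0.19 0.89] 64 41 [0.18 0.43] 64 42 [ 0.17 -0.05] 64 43 [ 0.17 -0.56] 64 44 [ 0.16 -1.08] 64 45 [ 0.15 -1.62] 64 46 [ 0.15 -2.19] 64 47 [ 0.14 -2.77] 64 48 [ 0.13 -3.38] 
54 40 [0.09 0.23] 54 41 [ 0.08 -0.18] 54 42 [ 0.08 -0.6 ] 54 43 [ 0.07 -1.04] 54 44 [ 0.07 -1.5 ] 54 45 [ 0.06 -1.97] 54 46 [ 0.06 -2.47] 54 47 [ 0.05 -2.97] 54 48 [ 0.05 -3.5 ] 
thread end top [558.2  26.2 343.5] 1.3
thread end top [564.7  23.2 348.4] 0.3
thread end top [566.3  24.1 333.7] 0.5
gasket top [531.2  26.2 346. ] 0.2
gasket top [533.4  25.1 347.5] 0.6
gasket top [534.1  25.9 342.2] 0.3
```

View pics/s13d.png

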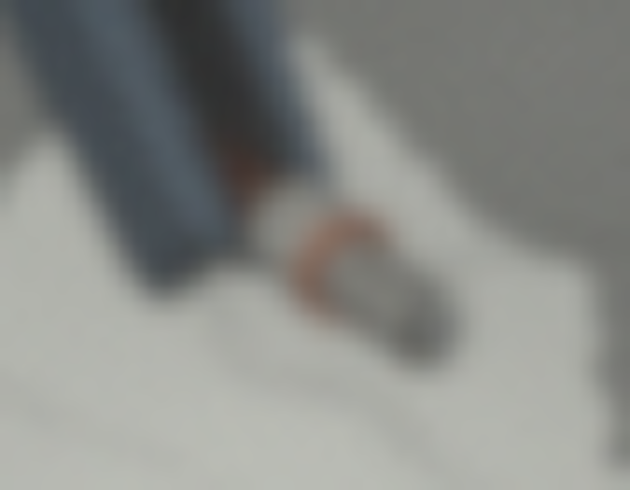

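```bash
python3 - <<'E'
from h import *
s=cam("scene")
V=lambda a,b:np.array(((a+.5)/14-.5+235,(b+.5)/14-.5+95))
g=V(342,262);e=V(428,328);h=V(290,215)
print("obs",(e-g).round(2),np.degrees(np.arctan2(*(e-g)[::-1])).round(1),"hex side",np.degrees(np.arctan2(*(e-h)[::-1])).round(1))
G=np.array([533,25.6,337])
for t in (-6,-4,-2,0,2,4,6):
    r=np.radians(t);d=np.array([.9988*np.cos(r),-.049*np.cos(r),np.sin(r)])
    v=proj(s,G+26*d)-proj(s,G);v2=proj(s,G+26*d)-proj(s,G-14*d);print(t,v.round(2),np.degrees(np.arctan2(v[1],v[0])).round(1),np.degrees(np.arctan2(v2[1],v2[0])).round(1))
# wrist: compare plug tip vs gripper between w9.. use wrist pixel slope
E
```

```text
obs [6.14 4.71] 37.5 hex side 39.3
-6 [5.98 5.84] 44.3 44.3
-4 [6.01 5.53] 42.6 42.6
-2 [6.02 5.2 ] 40.8 40.8
0 [6.03 4.87] 39.0 39.0
2 [6.03 4.54] 37.0 37.0
4 [6.02 4.19] 34.9 34.9
6 [6.   3.84] 32.6 32.6
```

Request:
drive_tool(
  motion=[
    [[0,0,0],[0,0.005,0]],
    [[0,0,0],[0.001,0.01,0]],
    [[0,0,0],[0,0.005,0]],
    [[0,0,0],[0,0,0]],
    [[0,0,0],[0,0,0]],
    [[0,0,0],[0,0,0]],
    [[0,0,0],[0,0,0]],
    [[0,0,0],[0,0,0]],
    [[0,0,0],[0,0,0]],
    [[0,0,0],[0,0,0]],
  ],
)

```text
time_s: 15.27
ee_pos: [521.5, 27.4, 297.5]
ee_rot: [-136.4, 0.2, -92.9]
force: [0.3, 0.1, 0.7]
gripper_width: 11.0
```

```bash
python3 look.py s14 scene 150,60,350,230 4; python3 look.py w14 wrist 160,40,340,260 3
```

```text
15.3167 [521.49185947  27.39095008 297.48000283] [-136.40774582    0.21692989  -92.8878949 ] [-0.40571699  0.97893141 -0.67959389] [ 0.08635673  0.54728062 -0.02453101] 10.663127334661421 [  5.9 -11.4 119.9 -12.3  28.8 107.3]
15.3667 [521.49351575  27.40637897 297.46131732] [-136.40947032    0.21464719  -92.88547232] [-0.75629721 -0.026997   -0.56018763] [ 0.06554294  0.52889474 -0.01251505] 11.136015757059532 [  5.9 -11.4 119.9 -12.3  28.8 107.3]
```

View pics/s14c.png

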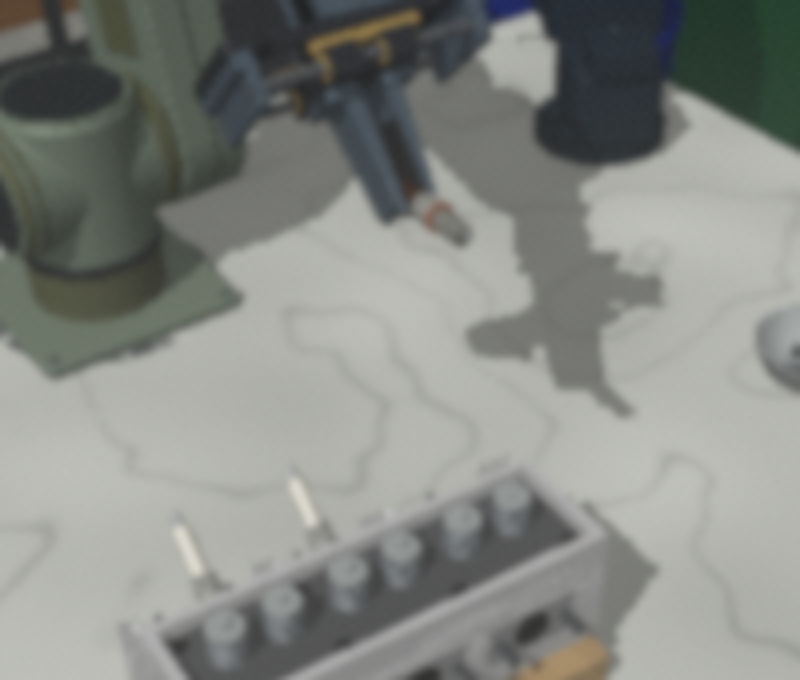

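View pics/w14c.png

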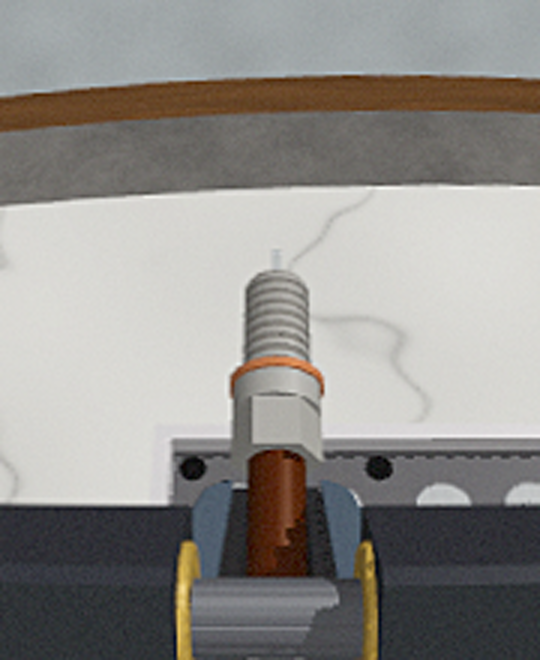

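The plug is held level and steady, with the white plugs still seated, so I'm handing in.

```bash
python3 -c "
from workcell import env
print(env.job_done())"
```

```text
the job is handed in; nothing more can be done
None
```

I drew the stained plug (the left, +y hole) straight out along its axis, about 58 mm, with a 20 N grip. I then lifted it, laid it over and handed in at about 15.4 s, still holding it with the firing end forward.

**Checks that passed**
- **Grip:** the jaws read about 11 mm on the 12 mm porcelain. The plug sat in the same place between the pads in every wrist picture from the grip on.
- **Force:** the tool force stayed near 1 N while gripping and drawing, so I saw no sign of levering.
- **Height:** the cameras put the plug about 330 mm above the bench. That is roughly 18 cm above the spring tops and 20 cm above the rail.
- **Other things:** both white plugs were still seated in the last scene picture. The visible part of the bowl looked undisturbed. The ratchet was out of frame in my last close-ups, but the arm did not go near it after the start.

**Checks that failed or disagreed**
- **First grasp missed:** both cameras showed the real fingertips about 34 mm higher than the reported TCP, so the fingers first closed on air above the plug. I reopened, went down a further 33 mm in two looks, re-centred and gripped it properly.
- **Levelness:** this is only good to about 2°. The estimates differed, putting the firing end between 0° and 2° up, so I turned it back about 1.1° to split them.

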